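# Correct the spanner kit from stock

### The job

The wooden rack is a spanner kit that should hold one of each of the three sizes, in order of size with the middle size in the middle, but one of its end slots holds a second middle-size spanner. Put that wrong spanner away in a free slot of the open steel stock rack and lay the missing size from the stock rack in its place, each spanner lying flat across both ribs in its slot, about centred on the rack, either end forward. Leave the other spanners where they are, and do not move the two cans between the racks.

Things in the scene. Friction and masses are not known exactly. Their poses are not given: they have to be found in the camera images.
- spanner_10: the small spanner, 10 mm size: bright steel combination spanner lying flat, 145 mm long, 22 mm over the jaw, 10 mm thick. Origin: middle of its length, underside of its ends; y along it (open jaw at +y, ring at -y), z up. Straight shank 8 mm wide (x) and 6 mm thick, from 1 to 7 mm above the origin; picked by it. Starts at one end of the kit or in stock, the 17 mm one in the other
- spanner_17: the large spanner, 17 mm size: bright steel combination spanner lying flat, 208 mm long, 36 mm over the jaw, 12 mm thick. Origin: middle of its length, underside of its ends; y along it (open jaw at +y, ring at -y), z up. Straight shank 14 mm wide (x) and 8 mm thick, from 1 to 9 mm above the origin; picked by it. Starts at one end of the kit or in stock, the 10 mm one in the other
- spanner_13_a: the first of three equal 13 mm spanners; rightly in the middle slot of the kit: bright steel combination spanner lying flat, 171 mm long, 27 mm over the jaw, 10 mm thick. Origin: middle of its length, underside of its ends; y along it (open jaw at +y, ring at -y), z up. Straight shank 10 mm wide (x) and 6 mm thick, from 1 to 7 mm above the origin; picked by it
- spanner_13_b: the second of three equal 13 mm spanners; wrongly in an end slot of the kit: bright steel combination spanner lying flat, 171 mm long, 27 mm over the jaw, 10 mm thick. Origin: middle of its length, underside of its ends; y along it (open jaw at +y, ring at -y), z up. Straight shank 10 mm wide (x) and 6 mm thick, from 1 to 7 mm above the origin; picked by it
- spanner_13_c: the third of three equal 13 mm spanners; it stays in the stock rack: bright steel combination spanner lying flat, 171 mm long, 27 mm over the jaw, 10 mm thick. Origin: middle of its length, underside of its ends; y along it (open jaw at +y, ring at -y), z up. Straight shank 10 mm wide (x) and 6 mm thick, from 1 to 7 mm above the origin; picked by it
- kit_rack: Kit: wooden rack 110 x 189 x 41 mm with base board and corner blocks. Fixed; yaw varies. Origin: centre of its underside, on the mat, 3 mm above the bench. Ribs 10 mm thick along y at x = +-37 mm; a spanner lies across both, along x, on notch floors at z = 28 mm. Slots at y = 50, 0, -50 mm; notches 24 mm wide, teeth up to z = 41 mm. Fingers have 64 mm between the ribs, down to z = 6 mm
- stock_rack: Stock: open steel frame 120 x 176 x 41 mm, two notched bars on feet. Fixed; yaw varies. Origin: centre of its underside, on the mat, 3 mm above the bench. Ribs 10 mm thick along y at x = +-37 mm; a spanner lies across both, along x, on notch floors at z = 28 mm. Slots at y = 50, 0, -50 mm; notches 24 mm wide, teeth up to z = 41 mm. Fingers have 64 mm between the ribs, down to the mat
- kit_slot1 (a point): centre of an end slot of the kit rack, midway between the ribs at the height of the notch floors (y = +50 mm); axes as the rack's, a spanner here lies along x
- kit_slot2 (a point): centre of the middle slot of the kit rack, midway between the ribs at the height of the notch floors (y = 0 mm); axes as the rack's, a spanner here lies along x
- kit_slot3 (a point): centre of an end slot of the kit rack, midway between the ribs at the height of the notch floors (y = -50 mm); axes as the rack's, a spanner here lies along x
- stock_slot1 (a point): centre of an end slot of the stock rack, midway between the ribs at the height of the notch floors (y = +50 mm); axes as the rack's, a spanner here lies along x
- stock_slot2 (a point): centre of the middle slot of the stock rack, midway between the ribs at the height of the notch floors (y = 0 mm); axes as the rack's, a spanner here lies along x
- stock_slot3 (a point): centre of an end slot of the stock rack, midway between the ribs at the height of the notch floors (y = -50 mm); axes as the rack's, a spanner here lies along x
- cleaner_can: bystander: upright spray can, 66 mm across, 215 mm tall, standing on the mat between the racks; origin at its foot. Not to be moved
- oil_can: bystander: oil can with a thin upright spout, 98 x 64 mm, 161 mm tall, between the racks beyond the spray can; origin at its foot's level, the 64 mm round body centred 17 mm from it along its x. Not to be moved
- bench_mat: thin black rubber mat 200 x 580 x 3 mm, fixed, under both racks; origin: centre of its underside. Fixed obstacles near it in the world frame: an open steel bin, 400 mm tall, corners near (0.62,-0.25), (0.74,-0.01), (0.97,-0.13), (0.86,-0.37) m; a bench vice, 146 mm tall, x 0.16 to 0.43, y -0.20 to 0.02 m; low tin and tape roll (under 40 mm) beyond the mat

How it is judged (in metres and radians):
At the end, for the whole second after the job is handed in: 10, 13 (a) and 17 mm spanners in order of size in the kit, 13 b and c in slots of the stock rack; each origin within 25 mm of its slot's centre in plan and -6 to +4 mm of the notch floor in height, along the slot within 0.17 rad, level within 0.1 rad, at rest ((((horizontal distance between spanner_10 and kit_slot1 below 0.025 m and z of spanner_10 in the frame of kit_slot1 between -0.006 and 0.004 m and angle between the y axis of spanner_10 and the x axis of kit_slot1, either way round below 0.17 rad and angle between spanner_10's own z axis and vertical below 0.1 rad) and (horizontal distance between spanner_17 and kit_slot3 below 0.025 m and z of spanner_17 in the frame of kit_slot3 between -0.006 and 0.004 m and angle between the y axis of spanner_17 and the x axis of kit_slot3, either way round below 0.17 rad and angle between spanner_17's own z axis and vertical below 0.1 rad)) or ((horizontal distance between spanner_10 and kit_slot3 below 0.025 m and z of spanner_10 in the frame of kit_slot3 between -0.006 and 0.004 m and angle between the y axis of spanner_10 and the x axis of kit_slot3, either way round below 0.17 rad and angle between spanner_10's own z axis and vertical below 0.1 rad) and (horizontal distance between spanner_17 and kit_slot1 below 0.025 m and z of spanner_17 in the frame of kit_slot1 between -0.006 and 0.004 m and angle between the y axis of spanner_17 and the x axis of kit_slot1, either way round below 0.17 rad and angle between spanner_17's own z axis and vertical below 0.1 rad))) and horizontal distance between spanner_13_a and kit_slot2 below 0.025 m and z of spanner_13_a in the frame of kit_slot2 between -0.006 and 0.004 m and angle between the y axis of spanner_13_a and the x axis of kit_slot2, either way round below 0.17 rad and angle between spanner_13_a's own z axis and vertical below 0.1 rad and ((horizontal distance between spanner_13_b and stock_slot1 below 0.025 m and z of spanner_13_b in the frame of stock_slot1 between -0.006 and 0.004 m and angle between the y axis of spanner_13_b and the x axis of stock_slot1, either way round below 0.17 rad and angle between spanner_13_b's own z axis and vertical below 0.1 rad) or (horizontal distance between spanner_13_b and stock_slot2 below 0.025 m and z of spanner_13_b in the frame of stock_slot2 between -0.006 and 0.004 m and angle between the y axis of spanner_13_b and the x axis of stock_slot2, either way round below 0.17 rad and angle between spanner_13_b's own z axis and vertical below 0.1 rad) or (horizontal distance between spanner_13_b and stock_slot3 below 0.025 m and z of spanner_13_b in the frame of stock_slot3 between -0.006 and 0.004 m and angle between the y axis of spanner_13_b and the x axis of stock_slot3, either way round below 0.17 rad and angle between spanner_13_b's own z axis and vertical below 0.1 rad)) and ((horizontal distance between spanner_13_c and stock_slot1 below 0.025 m and z of spanner_13_c in the frame of stock_slot1 between -0.006 and 0.004 m and angle between the y axis of spanner_13_c and the x axis of stock_slot1, either way round below 0.17 rad and angle between spanner_13_c's own z axis and vertical below 0.1 rad) or (horizontal distance between spanner_13_c and stock_slot2 below 0.025 m and z of spanner_13_c in the frame of stock_slot2 between -0.006 and 0.004 m and angle between the y axis of spanner_13_c and the x axis of stock_slot2, either way round below 0.17 rad and angle between spanner_13_c's own z axis and vertical below 0.1 rad) or (horizontal distance between spanner_13_c and stock_slot3 below 0.025 m and z of spanner_13_c in the frame of stock_slot3 between -0.006 and 0.004 m and angle between the y axis of spanner_13_c and the x axis of stock_slot3, either way round below 0.17 rad and angle between spanner_13_c's own z axis and vertical below 0.1 rad)) and linear speed of each of spanner_10, spanner_17, spanner_13_a, spanner_13_b, spanner_13_c below 0.02 m/s); the robot touches nothing.
It fails at once if the middle spanner of the kit is moved more than 20 mm (distance of spanner_13_a from where it was at the start of the episode above 0.02 m).
It fails at once if the third 13 mm spanner is moved more than 20 mm in the stock rack (distance of spanner_13_c from where it was at the start of the episode above 0.02 m).
It fails at once if the end spanner that was already right in the kit is moved more than 20 mm (both the 10 and the 17 displaced) (distance of each of spanner_10, spanner_17 from where it was at the start of the episode above 0.02 m).
It fails at once if a can is moved more than 20 mm or tipped over (distance of any of cleaner_can, oil_can from where it was at the start of the episode above 0.02 m or angle between any of cleaner_can, oil_can's own z axis and vertical above 0.4 rad).
It also fails if it takes over 64 s, if anything falls off the work surface, if the arm or the gripper's body presses on something with over 40 N, if the wrist force passes 120 N, or if a joint passes its speed limit or range.

### The arm

A 6-joint arm with a two-finger parallel gripper is mounted at the origin on a cart in front of the work surface, level with it; the furniture and walls round the work are solid. World frame = base frame: x ahead of the robot, y to its left, z up, the work surface at z = 0. Lengths are in mm, angles in rad, forces in N, time in s.
With the tool pointing down it reaches from about 375 to 750 mm from the base axis. Payload 9 kg.
Tool frame: the origin (TCP) lies at the very end of the fingers, on their centre line; the grasp point (between the pads) lies 19 mm behind it (manip.grip_depth is the distance from the TCP to the grasp point, in mm); z points along the fingers, y is the line along which they close (so a half turn about z gives the same grasp; the last joint's range is limited). The gripper opens to 85 mm and grips with 20 to 120 N. Pads are 22 mm wide; open, the fingers measure 114 mm over their backs; the gripper's body (76 mm by 85 mm) begins 54 mm behind the grasp point. The pads swing forward as they close: fully open they stand 13 mm farther back than shut.
Start: joints at [1.046, 0.104, 0.097, 1.564, 0, 1.353], TCP at [181.21, 572.014, 231.331] pointing down, gripper open.
Joint ranges: [-2.99, 2.99], [-0.84, 1.86], [-1.1, 1.16], [-1.84, 2.11], [-1.51, 1.56], [-3.14, 3.14]. Speed limits (rad/s): [2.22, 2.22, 2.57, 3.14, 3.14, 3.14].

### API

Orientations are given as a unit quaternion [w, x, y, z].
In Python, from workcell import readout, imaging, manip gives the robot as it stands.
- The arm moves only by the tool play_rows, never from a script. Its argument "commands" is a list that holds one entry, the list of rows, each a list of 4 numbers: the shift along the tool's x, y, z as a fraction of full scale, then the turn about the tool's z as a fraction of full scale. A call has exactly 8 rows; each row shifts and turns the commanded pose from where the row before left it, along the tool's axes as they then stand; what a row does not reach is not made up. Full scale, the value 1, is 250 mm for a shift and 180 degrees for a turn. A row lasts 1/10 s, in which the tool goes at most 50 mm and 8.59 degrees, less where a joint would pass 70% of its speed; a pose out of reach is approached as far as the arm can. A call with a number of a shift or a turn outside -1 to 1 is refused whole. A call with a gripper value outside its range is refused whole. "jaw" is the opening, from 0 (shut) to 1 (fully open), set as the call begins (left out, the last holds). The fingers move at their own pace and stop on an object; "grip_force" is the grip in N (left out, the last holds). Time passes only in rows, so rows that do not move let the fingers close, or fill a call up. It gives the time, the measured TCP pose, the force, the opening and the grip force at its end, in the units of the state.
- readout.read_state(): the state, without advancing time (a new reading comes with each control period).
- imaging.get_image(name): name is "side" or "top"; returns a dict with "frame" (400x640x3 uint8, blue, green, red), "camera_matrix" (3x3 intrinsics, pixels), "world_from_camera" (4x4, takes a point from camera to world coordinates). Camera axes: x right, y down, z forward; pixel columns grow to the right and rows downward; lengths in mm; the calibration is good to about 2 mm. A picture is of the moment at which its call begins. There is no depth.
- manip.job_done(): hands the job in; it is judged then, once.
The state is a dict: "clock": time; "joints": joint angles; "dq": joint speeds; "effort": joint torques, N m; "ee_pos": TCP position; "ee_rot": TCP orientation; "force": force on the tool from outside, world axes, zero at the start; "torque": the same for the moment, N m; "gripper_width": opening from 0.0 (shut) to 1.0 (fully open); "finger_force": force on a finger pad.
Only numpy, scipy, OpenCV 4.12 (cv2) and the standard library are available. Lean on these libraries where they do the work, as an engineer would, in place of code of your own. Each camera call takes 0.05 s, during which the arm holds its last target. There are 200 camera calls.

## Working session

There is one attempt and no reset: what is moved stays moved. The work goes in short steps, Python scripts to look and compute and a tool call to move; the robot and the scene stay as the last step left them, time stands still between calls to the robot, and variables do not carry over. Pictures are saved under pics/ and viewed, at most 10 in all, crops included, and the job is handed in when it is done.

Besides the shell and the picture viewer there is one more tool, called after ">>>" by a JSON object that holds its "api" and its "payload", one argument or row to a line. play_rows: Moves the arm, as the interface text tells. Shift numbers are shares of 250 mm and turn numbers shares of 180 degrees, none past 1 either way. Its arguments: {"type":"object","properties":{"commands":{"type":"array","items":{"type":"array","items":{"type":"array","items":{"type":"number"}}}},"jaw":{"type":"number"},"grip_force":{"type":"number"}},"required":["commands"]}

```bash
mkdir -p pics
python3 - <<'E'
from workcell import readout, imaging
import cv2,numpy as np
np.set_printoptions(precision=4,suppress=True)
s=readout.read_state();print(s)
for n in("top","side"):
    d=imaging.get_image(n);cv2.imwrite(f"pics/{n}0.png",d["frame"]);print(n,d["camera_matrix"],d["world_from_camera"])
E
```

```text
{'clock': 0.0, 'joints': array([ 1.0463,  0.1047,  0.0965,  1.5639, -0.    ,  1.3531]), 'dq': array([ 0.0011,  0.0003, -0.0011, -0.0007,  0.0002,  0.0001]), 'effort': array([  0.0004, -55.6933,  50.3645,   0.0172,  -0.0004,   0.0001]), 'ee_pos': array([181.0226, 571.6806, 230.5062]), 'ee_rot': array([-0.0002,  0.1528,  0.9883, -0.0006]), 'force': array([-0.2775,  0.1015,  0.0443]), 'torque': array([ 0.0036, -0.0251, -0.0003]), 'finger_force': 0.0, 'gripper_width': 1.0012909946301212}
top [[435.3051   0.     318.2827]
 [  0.     435.3051 190.2252]
 [  0.       0.       1.    ]] [[  0.0152  -0.9967   0.0798 459.5684]
 [ -0.9999  -0.0145   0.0089 195.4567]
 [ -0.0077  -0.0799  -0.9968 906.6282]
 [  0.       0.       0.       1.    ]]
side [[503.2205   0.     323.2548]
 [  0.     503.2205 197.7504]
 [  0.       0.       1.    ]] [[   0.9914   -0.0955    0.0896  435.4832]
 [  -0.1293   -0.6028    0.7874 -685.2924]
 [  -0.0212   -0.7922   -0.6099  743.3835]
 [   0.        0.        0.        1.    ]]
```

View pics/top0.png

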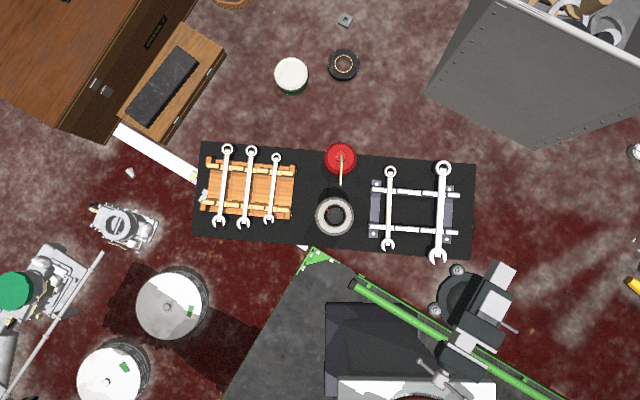

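View pics/side0.png

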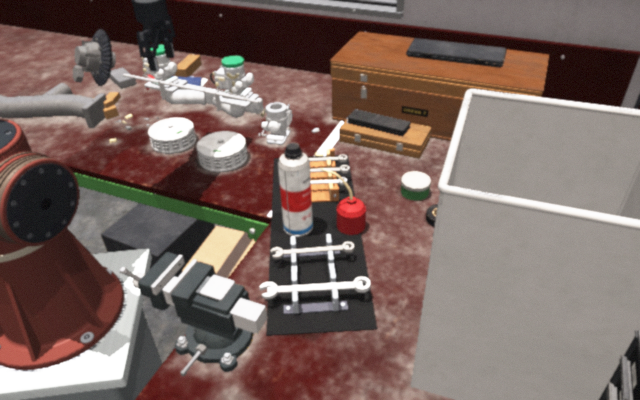

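Run:
```python
import cv2,numpy as np
t=cv2.imread("pics/top0.png");s=cv2.imread("pics/side0.png")
def grid(im,x0,y0,w,h,k):
    c=cv2.resize(im[y0:y0+h,x0:x0+w],None,fx=k,fy=k,interpolation=cv2.INTER_CUBIC)
    for x in range((x0+9)//10*10,x0+w,10):
        p=int((x-x0+.5)*k);cv2.line(c,(p,0),(p,8),(0,255,255),1);cv2.putText(c,str(x),(p+1,18),0,.32,(0,255,255),1)
    for y in range((y0+9)//10*10,y0+h,10):
        p=int((y-y0+.5)*k);cv2.line(c,(0,p),(8,p),(0,255,255),1);cv2.putText(c,str(y),(10,p+4),0,.32,(0,255,255),1)
    return c
cv2.imwrite("pics/tc.png",np.hstack([grid(t,197,138,100,100,4),grid(t,365,152,100,100,4)])) if 0 else None
cv2.imwrite("pics/tk.png",grid(t,190,138,115,95,6))
cv2.imwrite("pics/ts.png",grid(t,355,152,120,100,6))
a=grid(s,255,225,125,95,6);cv2.imwrite("pics/ss.png",a)
cv2.imwrite("pics/sk.png",grid(s,275,148,85,65,9))
```

```text
(no output)
```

View pics/tk.png

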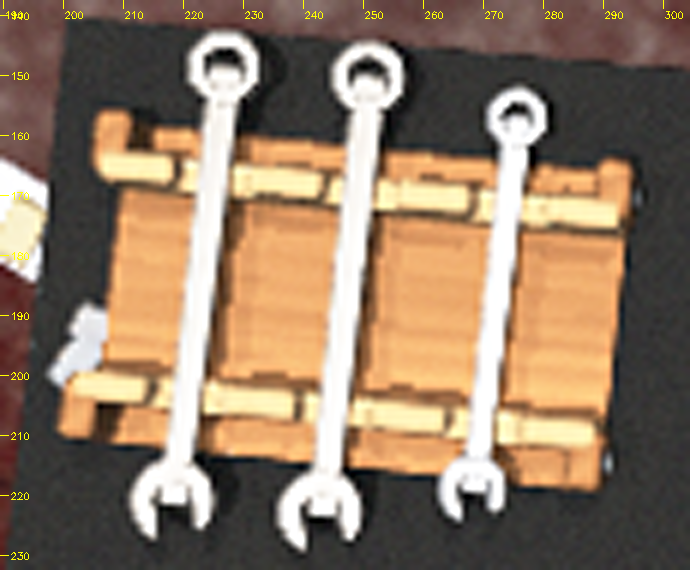

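View pics/ts.png

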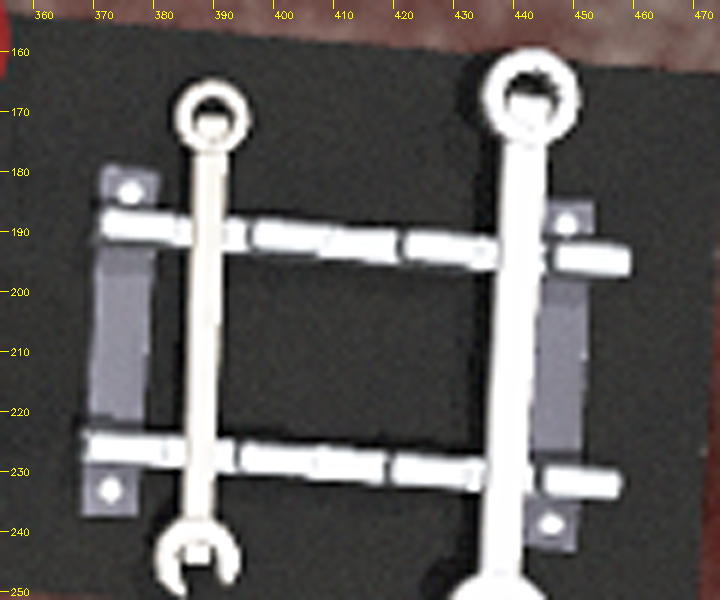

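View pics/ss.png

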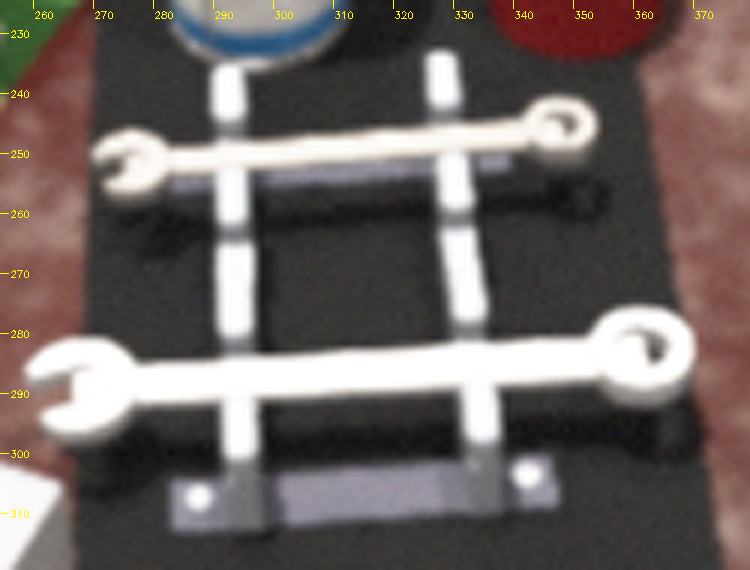

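View pics/sk.png

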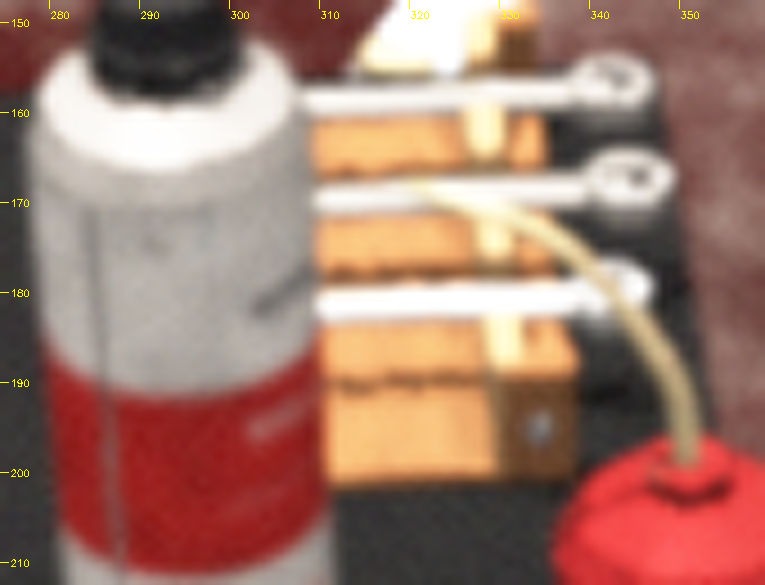

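The crops show the kit's 13_b in the leftmost slot (ring at px 226.7,148.7; shank running to about 219.5,214.5) and 13_a in the middle. The 10 is on the right. In stock, 13_c is on the left (ring 389.8,171), the middle slot is free, and the 17 is on the right (ring 443,167.7). So the 17 is the missing size.

```bash
cat > h.py <<'E'
import numpy as np
from workcell import imaging, readout
C={n:(lambda d:(d["camera_matrix"],d["world_from_camera"]))(imaging.get_image(n)) for n in("top","side")}
def ray(n,p):
    K,T=C[n];d=T[:3,:3]@np.linalg.solve(K,[p[0],p[1],1.]);return T[:3,3],d/np.linalg.norm(d)
def onz(n,p,z):
    o,d=ray(n,p);return o+d*(z-o[2])/d[2]
def tri(pt,ps):
    o1,d1=ray("top",pt);o2,d2=ray("side",ps)
    s=np.linalg.lstsq(np.c_[d1,-d2],o2-o1,rcond=None)[0];a=o1+s[0]*d1;b=o2+s[1]*d2
    return (a+b)/2,np.linalg.norm(a-b)
tk=lambda x,y:(190+x/6-.5,138+y/6-.5)
ts=lambda x,y:(355+x/6-.5,152+y/6-.5)
ss=lambda x,y:(255+x/6-.5,225+y/6-.5)
sk=lambda x,y:(275+x/9-.5,148+y/9-.5)
E
python3 - <<'E'
from h import *
np.set_printoptions(precision=1,suppress=True)
for n,a,b in(("13b ring",tk(223,67),sk(612,80)),("13a ring",tk(367,77),sk(630,175)),("17ring",ts(531,97),ss(643,348)),("13c ring",ts(212,117),ss(562,124)),("13c jaw",ts(198,557),ss(133,163))):print(n,*tri(a,b))
def hd(a,b):d=b-a;return np.degrees(np.arctan2(d[1],d[0]))
P=lambda f,x,y,z:onz("top",f(x,y),z)
for n,f,a,b,z in(("13b",tk,(173,500),(223,67),40),("13a",tk,(320,508),(367,77),40),("10",tk,(471,490),(516,118),40),("13c",ts,(198,560),(212,117),40),("17shank",ts,(502,550),(524,150),40)):
    A=P(f,*a,z);B=P(f,*b,z);print(n,A,B,"head",hd(A,B),"len",np.linalg.norm(B-A))
for n,f,L in(("kit",tk,((103,163),(620,215),(75,385),(600,432))),("stock",ts,((100,222),(630,260),(85,445),(620,485)))):
    p=[P(f,*q,44) for q in L];c=sum(p)/4
    print(n,*p,"c",c,"y-heads",hd(p[1],p[0]),hd(p[3],p[2]),"xheads",hd(p[2],p[0]),hd(p[3],p[1]),"L",np.linalg.norm(p[0]-p[1]),np.linalg.norm(p[0]-p[2]))
# extents
print("13b ends",P(tk,227,31,40),P(tk,168,540,40))
print("17 ring end",P(ts,534,46,41))
E
```

```text
13b ring [610.5 389.4  38.6] 0.13733085492864364
13a ring [607.7 340.8  38.7] 0.18962538274187832
17ring [577.3 -45.9  38.9] 1.40230736646254
13c ring [569.5  60.2  37.7] 0.922136055533229
13c jaw [423.2  64.3  36.5] 0.7389377690353223
13b [465.  401.1  40. ] [610.3 389.1  40. ] head -4.70226729570951 len 145.8252283401919
13a [463.1 352.2  40. ] [607.6 340.6  40. ] head -4.591018192926121 len 144.98226263965674
10 [469.8 302.3  40. ] [594.4 290.2  40. ] head -5.525099346653041 len 125.20113094423637
13c [422.8  64.8  40. ] [569.6  60.5  40. ] head -1.6758304290313868 len 146.94877078190765
17shank [427.6 -35.   40. ] [560.1 -43.2  40. ] head -3.54434384639946 len 132.73299446444304
kit [576.7 427.3  44. ] [561.7 254.4  44. ] [502.4 433.9  44. ] [489.5 259.6  44. ] c [532.6 343.8  44. ] y-heads 85.04453151689286 85.7462738343862 xheads -5.115325815941623 -4.099252706392423 L 173.5201897207315 74.53872671692211
stock [533.6  98.1  44. ] [523.6 -76.8  44. ] [459.9 102.6  44. ] [449.5 -72.7  44. ] c [491.7  12.8  44. ] y-heads 86.71188758411415 86.60290102169951 xheads -3.5137366583389764 -3.139168444337044 L 175.2085217253836 73.81735666654241
13b ends [622.6 388.2  40. ] [451.7 402.3  40. ]
17 ring end [594.9 -46.6  41. ]
```

>>> {"api": "play_rows", "payload": {
  "commands": [
    [[0,0,0,-0.036],[0,0,0,-0.036],[-0.148,-0.059,0,0],[-0.148,-0.059,0,0],[-0.148,-0.059,0,0],[-0.148,-0.059,0,0],[-0.148,-0.059,0,0],[-0.148,-0.059,0,0]]
  ],
  "jaw": 0.45,
  "grip_force": 60
}}

```text
clock: 1.0
ee_pos: [396.6, 465.0, 231.2]
ee_rot: [-0.0, 0.04, 0.999, -0.0]
force: [-0.1, 1.2, 0.1]
gripper_width: 0.449
finger_force: 0.0
```

>>> {"api": "play_rows", "payload": {
  "commands": [
    [[-0.148,-0.059,0,0],[-0.148,-0.059,0,0],[-0.148,-0.059,0,0],[-0.148,-0.059,0,0],[0,0,0.1,0],[0,0,0.1,0],[0,0,0.1,0],[0,0,0.1,0]]
  ]
}}

```text
clock: 1.8
ee_pos: [538.1, 395.0, 130.0]
ee_rot: [-0.0, 0.04, 0.999, -0.0]
force: [-0.6, -0.3, 0.0]
gripper_width: 0.449
finger_force: 0.0
```

```bash
cat > g.py <<'E'
import sys,numpy as np
from workcell import readout
from scipy.spatial.transform import Rotation as R
np.set_printoptions(precision=3,suppress=True)
s=readout.read_state();q=s["ee_rot"];M=R.from_quat(q[[1,2,3,0]]).as_matrix()
print(s["clock"],"pos",s["ee_pos"],"J",s["joints"],"yhead",np.degrees(np.arctan2(M[1,1],M[0,1])),"tz",M[:,2],"F",s["force"],"w",s["gripper_width"],s["finger_force"])
if len(sys.argv)>4:
    t=np.array([float(v) for v in sys.argv[1:4]]);hd=float(sys.argv[4])
    dh=(hd-np.degrees(np.arctan2(M[1,1],M[0,1]))+90)%180-90
    print("turn",-dh/180,"then shift rows",R.from_euler('z',dh,degrees=True).apply(M.T).T.T.shape)
    Mr=R.from_euler('z',dh,degrees=True).as_matrix()@M
    print("shift/250",Mr.T@(t-s["ee_pos"])/250)
E
python3 g.py 537 395 17 85.3
```

```text
1.8 pos [538.067 394.964 129.969] J [0.438 0.315 0.151 1.407 0.    0.519] yhead 85.3644617540505 tz [-0. -0. -1.] F [-0.584 -0.252  0.022] w 0.44852052783746027 0.0
turn 0.0003581208558361008 then shift rows (3, 3)
shift/250 [ 0.004 -0.     0.452]
```

>>> {"api": "play_rows", "payload": {
  "commands": [
    [[0.004,0,0.08,0],[0,0,0.08,0],[0,0,0.08,0],[0,0,0.08,0],[0,0,0.06,0],[0,0,0.04,0],[0,0,0.032,0],[0,0,0,0]]
  ]
}}

```text
clock: 2.6
ee_pos: [536.7, 395.1, 17.4]
ee_rot: [-0.001, 0.04, 0.999, -0.0]
force: [0.1, -0.5, 0.4]
gripper_width: 0.448
finger_force: 0.0
```

>>> {"api": "play_rows", "payload": {
  "commands": [
    [[0,0,0,0],[0,0,0,0],[0,0,0,0],[0,0,0,0],[0,0,0,0],[0,0,0,0],[0,0,0,0],[0,0,0,0]]
  ],
  "jaw": 0,
  "grip_force": 60
}}

```text
clock: 3.4
ee_pos: [537.9, 395.6, 19.5]
ee_rot: [0.001, 0.04, 0.999, 0.0]
force: [-0.8, 0.0, 5.6]
gripper_width: 0.108
finger_force: 59.0
```

```bash
python3 g.py 537 395 17 85.3
```

```text
3.4 pos [537.872 395.642  19.531] J [0.439 0.371 0.016 1.213 0.    0.519] yhead 85.3833457476149 tz [ 0.002  0.001 -1.   ] F [-0.772  0.041  5.551] w 0.10826653280934788 59.03145432472229
turn 0.0004630319311938851 then shift rows (3, 3)
shift/250 [ 0.003 -0.003  0.01 ]
```

>>> {"api": "play_rows", "payload": {
  "commands": [
    [[0,0,-0.04,0],[0,0,-0.08,0],[0,0,-0.14,0],[0,0,-0.16,0],[0,0,-0.16,0],[0,0,-0.16,0],[0,0,-0.16,0],[0,0,-0.12,0]]
  ]
}}

```text
clock: 4.2
ee_pos: [537.2, 395.3, 276.9]
ee_rot: [0.001, 0.04, 0.999, 0.001]
force: [0.4, 0.0, -2.0]
gripper_width: 0.111
finger_force: 58.6
```

```bash
python3 g.py 491.7 12.8 17 86.65; python3 -c "
from workcell import imaging;import cv2;cv2.imwrite('pics/lift.png',imaging.get_image('top')['frame'])"
```

```text
4.2 pos [537.151 395.317 276.864] J [0.439 0.334 0.442 1.675 0.    0.519] yhead 85.38681066966791 tz [ 0.002  0.001 -1.   ] F [ 0.426  0.018 -1.997] w 0.11066880563165127 58.63699436187744
turn -0.0070177185018449805 then shift rows (3, 3)
shift/250 [ 0.094 -1.539  1.037]
```

View pics/lift.png

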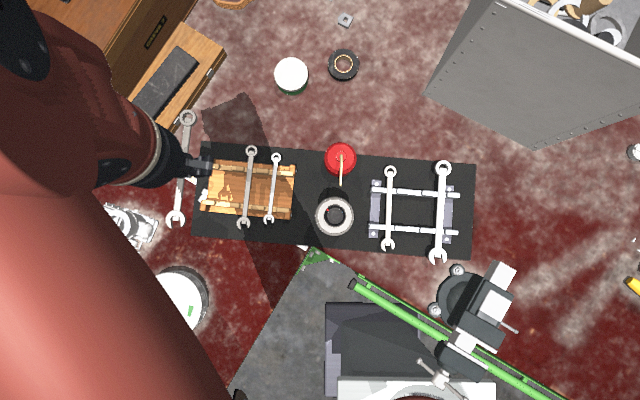

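Picture: the 13 mm spanner is held level (ring at 188,118, jaw at 176,217), and the kit and cans are undisturbed.

>>> {"api": "play_rows", "payload": {
  "commands": [
    [[0.01,-0.1,0,-0.007],[0.012,-0.17,0,0],[0.012,-0.18,0,0],[0.012,-0.18,0,0],[0.012,-0.18,0,0],[0.012,-0.18,0,0],[0.012,-0.18,0,0],[0.012,-0.18,0,0]]
  ]
}}

```text
clock: 5.05
ee_pos: [492.6, 58.3, 273.5]
ee_rot: [0.0, 0.029, 1.0, 0.0]
force: [0.3, 0.5, -0.0]
gripper_width: 0.107
finger_force: 58.7
```

>>> {"api": "play_rows", "payload": {
  "commands": [
    [[0,-0.12,0,0],[0,-0.069,0,0],[0,0,0.1,0],[0,0,0.14,0],[0,0,0.14,0],[0,0,0.14,0],[0,0,0.1,0],[0,0,0,0]]
  ]
}}

```text
clock: 5.85
ee_pos: [488.0, 13.3, 114.9]
ee_rot: [-0.003, 0.029, 1.0, 0.001]
force: [-0.3, -0.6, -0.1]
gripper_width: 0.112
finger_force: 58.7
```

```bash
python3 g.py 491.7 12.8 19.5 86.65
```

```text
5.85 pos [488.046  13.31  114.87 ] J [-0.241 -0.224 -0.43   1.371  0.    -0.183] yhead 86.64212516123821 tz [-0.006  0.002 -1.   ] F [-0.331 -0.553 -0.12 ] w 0.11160249692696607 58.70441436767578
turn -4.374910423218618e-05 then shift rows (3, 3)
shift/250 [-0.017 -0.002  0.381]
```

>>> {"api": "play_rows", "payload": {
  "commands": [
    [[-0.017,-0.002,0,0],[0,0,0.08,0],[0,0,0.08,0],[0,0,0.08,0],[0,0,0.06,0],[0,0,0.04,0],[0,0,0.025,0],[0,0,0,0]]
  ]
}}

```text
clock: 6.65
ee_pos: [494.8, 12.0, 27.0]
ee_rot: [-0.0, 0.029, 1.0, 0.0]
force: [-1.3, -0.3, -0.5]
gripper_width: 0.108
finger_force: 58.7
```

```bash
python3 g.py 491.7 12.8 19.5 86.65
```

```text
6.65 pos [494.813  11.955  26.965] J [-0.241 -0.151 -0.528  1.194  0.    -0.182] yhead 86.64238874199931 tz [-0.  0. -1.] F [-1.276 -0.297 -0.534] w 0.10767113070925735 58.73391151428223
turn -4.22847666705195e-05 then shift rows (3, 3)
shift/250 [0.013 0.003 0.03 ]
```

>>> {"api": "play_rows", "payload": {
  "commands": [
    [[0.008,0.003,0.012,0],[0,0,0.012,0],[0,0,0.008,0],[0,0,0,0],[0,0,0,0],[0,0,0,0],[0,0,0,0],[0,0,0,0]]
  ]
}}

```text
clock: 7.45
ee_pos: [493.1, 12.8, 19.4]
ee_rot: [0.0, 0.029, 1.0, 0.0]
force: [-2.5, 0.4, 5.8]
gripper_width: 0.105
finger_force: 59.4
```

```bash
python3 g.py 491.7 12.8 19.5 86.65
```

```text
7.45 pos [493.069  12.777  19.437] J [-0.24  -0.15  -0.542  1.179  0.    -0.181] yhead 86.6424289626596 tz [ 0.  0. -1.] F [-2.494  0.378  5.826] w 0.10480888125704457 59.404361844062805
turn -4.206131855784495e-05 then shift rows (3, 3)
shift/250 [ 0.005 -0.    -0.   ]
```

Contact on the ribs at the same height as the pick, so I release with a small opening and lift.

>>> {"api": "play_rows", "payload": {
  "commands": [
    [[0,0,0,0],[0,0,0,0],[0,0,0,0],[0,0,0,0],[0,0,0,0],[0,0,0,0],[0,0,0,0],[0,0,0,0]]
  ],
  "jaw": 0.35
}}

```text
clock: 8.25
ee_pos: [492.9, 12.8, 19.1]
ee_rot: [0.0, 0.029, 1.0, 0.0]
force: [-0.2, -0.0, 0.1]
gripper_width: 0.352
finger_force: 0.0
```

>>> {"api": "play_rows", "payload": {
  "commands": [
    [[0,0,-0.04,0],[0,0,-0.08,0],[0,0,-0.1,0],[0,0,-0.1,0],[0,0,-0.1,0],[0,0,0,0],[0,0,0,0],[0,0,0,0]]
  ]
}}

```text
clock: 9.05
ee_pos: [492.4, 12.9, 123.4]
ee_rot: [-0.0, 0.029, 1.0, 0.0]
force: [0.5, -0.6, -0.4]
gripper_width: 0.35
finger_force: 0.0
```

```bash
python3 g.py 491 -39 120 86.5;  python3 -c "
from workcell import imaging;import cv2,numpy as np
t=imaging.get_image('top')['frame'][150:275,350:480];s=imaging.get_image('side')['frame'][215:325,250:385]
f=lambda a:cv2.resize(a,(400,400*a.shape[0]//a.shape[1]),interpolation=2)
a,b=f(t),f(s);h=min(len(a),len(b));cv2.imwrite('pics/rel.png',np.hstack([a[:h],b[:h]]))"
```

```text
9.05 pos [492.423  12.888 123.413] J [-0.24  -0.22  -0.411  1.381  0.    -0.181] yhead 86.63991323086672 tz [-0.001  0.    -1.   ] F [ 0.488 -0.632 -0.352] w 0.34966913815906997 0.0
turn 0.00077729572703736 then shift rows (3, 3)
shift/250 [-0.007 -0.208  0.014]
```

View pics/rel.png

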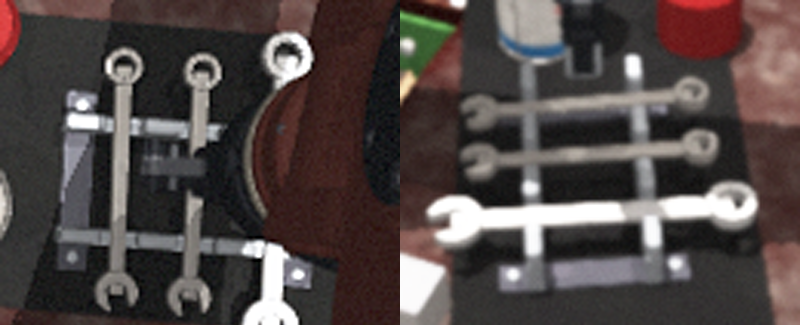

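The 13 mm spanner now lies in stock's middle slot, seated on both ribs between 13_c and the 17. Next is the 17.

>>> {"api": "play_rows", "payload": {
  "commands": [
    [[-0.007,-0.1,0,0],[0,-0.08,0,0],[0,-0.028,0,0],[0,0,0,0],[0,0,0,0],[0,0,0,0],[0,0,0,0],[0,0,0,0]]
  ],
  "jaw": 0.45
}}

```text
clock: 9.95
ee_pos: [491.6, -38.8, 124.0]
ee_rot: [0.0, 0.029, 1.0, 0.0]
force: [0.1, -0.0, 0.6]
gripper_width: 0.444
finger_force: 0.0
```

```bash
python3 g.py 491 -39 19 86.5
```

```text
9.95 pos [491.578 -38.758 124.027] J [-0.345 -0.22  -0.41   1.381  0.    -0.287] yhead 86.68008139955526 tz [ 0.  0. -1.] F [ 0.097 -0.018  0.565] w 0.44409727312349384 0.0
turn 0.0010004522197514614 then shift rows (3, 3)
shift/250 [ 0.002 -0.001  0.42 ]
```

>>> {"api": "play_rows", "payload": {
  "commands": [
    [[0,0,0.06,0],[0,0,0.08,0],[0,0,0.08,0],[0,0,0.08,0],[0,0,0.06,0],[0,0,0.04,0],[0,0,0.02,0],[0,0,0,0]]
  ]
}}

```text
clock: 10.75
ee_pos: [491.3, -39.1, 18.6]
ee_rot: [-0.0, 0.029, 1.0, 0.0]
force: [-0.8, 0.3, -0.5]
gripper_width: 0.453
finger_force: 0.0
```

>>> {"api": "play_rows", "payload": {
  "commands": [
    [[0,0,0,0],[0,0,0,0],[0,0,0,0],[0,0,0,0],[0,0,0,0],[0,0,0,0],[0,0,0,0],[0,0,0,0]]
  ],
  "jaw": 0,
  "grip_force": 80
}}

```text
clock: 11.55
ee_pos: [492.4, -39.5, 20.2]
ee_rot: [0.001, 0.029, 1.0, -0.0]
force: [-1.3, -0.3, 7.0]
gripper_width: 0.146
finger_force: 78.5
```

>>> {"api": "play_rows", "payload": {
  "commands": [
    [[0,0,-0.04,0],[0,0,-0.08,0],[0,0,-0.14,0],[0,0,-0.16,0],[0,0,-0.16,0],[0,0,-0.16,0],[0,0,-0.16,0],[0,0,-0.12,0]]
  ]
}}

```text
clock: 12.35
ee_pos: [491.6, -39.2, 277.3]
ee_rot: [0.001, 0.029, 1.0, -0.0]
force: [1.1, -0.4, -1.8]
gripper_width: 0.141
finger_force: 78.3
```

```bash
python3 g.py 537 394 19 85.3
```

```text
12.35 pos [491.612 -39.229 277.264] J [-0.346 -0.208 -0.121  1.655  0.    -0.287] yhead 86.64330321234814 tz [ 0.002 -0.001 -1.   ] F [ 1.091 -0.435 -1.76 ] w 0.14127235640375183 78.34018349647522
turn 0.007462795624156371 then shift rows (3, 3)
shift/250 [-0.037  1.743  1.032]
```

>>> {"api": "play_rows", "payload": {
  "commands": [
    [[-0.002,0.1,0,0.007],[-0.005,0.17,0,0],[-0.005,0.18,0,0],[-0.005,0.18,0,0],[-0.005,0.18,0,0],[-0.005,0.18,0,0],[-0.005,0.18,0,0],[-0.005,0.18,0,0]]
  ]
}}

```text
clock: 13.15
ee_pos: [527.0, 298.4, 274.5]
ee_rot: [0.0, 0.04, 0.999, 0.0]
force: [0.5, -1.1, -2.3]
gripper_width: 0.138
finger_force: 78.4
```

>>> {"api": "play_rows", "payload": {
  "commands": [
    [[0,0.18,0,0],[0,0.13,0,0],[0,0.083,0,0],[0,0,0.12,0],[0,0,0.15,0],[0,0,0.15,0],[0,0,0.15,0],[0,0,0.05,0]]
  ]
}}

```text
clock: 13.95
ee_pos: [532.9, 393.3, 114.6]
ee_rot: [-0.003, 0.04, 0.999, -0.001]
force: [-0.7, -0.1, -1.9]
gripper_width: 0.143
finger_force: 78.5
```

```bash
python3 g.py 537 394 19 85.3
```

```text
13.95 pos [532.861 393.336 114.601] J [0.439 0.312 0.119 1.385 0.    0.519] yhead 85.38939934375436 tz [-0.006 -0.003 -1.   ] F [-0.669 -0.094 -1.949] w 0.14341626373261115 78.45561861991882
turn 0.0004966630208575869 then shift rows (3, 3)
shift/250 [-0.018  0.005  0.382]
```

>>> {"api": "play_rows", "payload": {
  "commands": [
    [[-0.003,0.003,0,0],[0,0,0.06,0],[0,0,0.08,0],[0,0,0.08,0],[0,0,0.06,0],[0,0,0.04,0],[0,0,0.02,0],[0,0,0,0]]
  ]
}}

```text
clock: 14.75
ee_pos: [536.2, 395.1, 34.0]
ee_rot: [-0.0, 0.04, 0.999, 0.0]
force: [0.1, -0.3, -1.7]
gripper_width: 0.142
finger_force: 78.5
```

```bash
python3 g.py 537 394 20 85.3
```

```text
14.75 pos [536.152 395.098  33.996] J [0.439 0.358 0.026 1.239 0.    0.52 ] yhead 85.38080500552785 tz [-0.  0. -1.] F [ 0.089 -0.31  -1.709] w 0.14195758964605623 78.51512789726257
turn 0.0004489166973769443 then shift rows (3, 3)
shift/250 [-0.004 -0.004  0.056]
```

>>> {"api": "play_rows", "payload": {
  "commands": [
    [[-0.002,-0.004,0,0],[0,0,0.024,0],[0,0,0.016,0],[0,0,0.012,0],[0,0,0.008,0],[0,0,0,0],[0,0,0,0],[0,0,0,0]]
  ]
}}

```text
clock: 15.55
ee_pos: [536.5, 394.1, 20.2]
ee_rot: [0.0, 0.04, 0.999, -0.0]
force: [-4.1, -3.3, 7.9]
gripper_width: 0.141
finger_force: 79.6
```

```bash
python3 g.py 537 394 20 85.3
```

```text
15.55 pos [536.489 394.065  20.19 ] J [ 0.438  0.367  0.012  1.215 -0.     0.518] yhead 85.38675259992254 tz [ 0. -0. -1.] F [-4.127 -3.308  7.883] w 0.14142030257179222 79.6357262134552
turn 0.0004819588884585989 then shift rows (3, 3)
shift/250 [-0.002 -0.     0.001]
```

Seated at the same height as in stock, so I release, lift and retreat up.

>>> {"api": "play_rows", "payload": {
  "commands": [
    [[0,0,0,0],[0,0,0,0],[0,0,0,0],[0,0,0,0],[0,0,0,0],[0,0,0,0],[0,0,0,0],[0,0,0,0]]
  ],
  "jaw": 0.42
}}

```text
clock: 16.35
ee_pos: [536.6, 394.1, 19.1]
ee_rot: [0.0, 0.04, 0.999, 0.0]
force: [-0.3, -0.9, -0.1]
gripper_width: 0.417
finger_force: 0.0
```

>>> {"api": "play_rows", "payload": {
  "commands": [
    [[0,0,-0.04,0],[0,0,-0.08,0],[0,0,-0.12,0],[0,0,-0.16,0],[0,0,-0.16,0],[0,0,-0.16,0],[0,0,-0.12,0],[0,0,0,0]]
  ]
}}

```text
clock: 17.15
ee_pos: [538.4, 395.0, 235.8]
ee_rot: [0.004, 0.04, 0.999, 0.002]
force: [-0.2, -0.1, 1.0]
gripper_width: 0.418
finger_force: 0.0
```

>>> {"api": "play_rows", "payload": {
  "commands": [
    [[0.12,0.06,0,0],[0.148,0.06,0,0],[0.148,0.06,0,0],[0.148,0.06,0,0],[0.148,0.06,0,0],[0.148,0.06,0,0],[0.1,0.06,0,0],[0,0,0,0]]
  ]
}}

```text
clock: 17.95
ee_pos: [302.6, 519.5, 229.3]
ee_rot: [-0.0, 0.038, 0.999, 0.0]
force: [0.6, -0.3, -0.0]
gripper_width: 0.419
finger_force: 0.0
```

```bash
python3 -c "
from workcell import imaging;import cv2,numpy as np
t=imaging.get_image('top')['frame'][135:275,190:480];s=imaging.get_image('side')['frame'][145:325,250:385]
f=lambda a,w:cv2.resize(a,(w,w*a.shape[0]//a.shape[1]),interpolation=2)
a,b=f(t,500),f(s,300);h=max(len(a),len(b));p=lambda a:np.pad(a,((0,h-len(a)),(0,0),(0,0)));cv2.imwrite('pics/end.png',np.hstack([p(a),p(b)]))"; python3 g.py
```

```text
18.05 pos [305.323 518.134 229.022] J [ 0.821  0.108  0.097  1.56  -0.     0.9  ] yhead 85.45820878317 tz [ 0. -0. -1.] F [ 0.049 -0.354  0.437] w 0.42138690545914104 0.0
```

View pics/end.png

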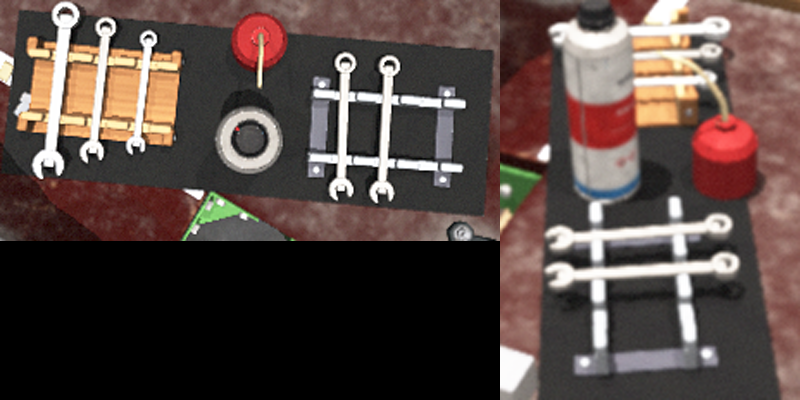

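The end picture shows 17, 13 and 10 in order in the kit. The 17 runs from (66,3) to (42,178), centred on the ribs. Two 13s lie in stock's end and middle slots, and the cans are unmoved.

```bash
python3 -c "
from workcell import manip;print(manip.job_done())"
```

```text
the job is handed in; nothing more can be done
None
```

The job is handed in, with no verdict returned: the wrong 13 mm spanner lies in the middle slot of the stock rack, the 17 mm lies in its place in the kit, and in the last picture the other spanners and both cans look unmoved.

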